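Line the sample jars up by height on the marked board

ROBOT

A 7-joint arm with a two-finger parallel gripper is mounted at the origin on a cart in front of the work surface, level with it; the furniture and walls round the work are solid. World frame = base frame: x ahead of the robot, y to its left, z up, the work surface at z = 0. Lengths are in m, angles in rad, forces in N, time in s.
With the tool pointing down it reaches from about 0.4 to 0.85 m from the base axis. Payload 10.4 kg.
Tool frame: the origin (TCP) lies at the very end of the fingers, on their centre line; the grasp point (between the pads) lies 19 mm behind it; z points along the fingers, y is the line along which they close (so a half turn about z gives the same grasp; the last joint's range is limited). The gripper opens to 85 mm and grips with 20 to 120 N. Pads are 22 mm wide; open, the fingers measure 114 mm over their backs; the gripper's body (76 mm by 85 mm) begins 54 mm behind the grasp point. The pads swing forward as they close: fully open they stand 13 mm farther back than shut.
Start: joints at [1.218, 0.332, -0.065, 1.46, 0.022, 1.35, -0.088], TCP at [0.202, -0.591, 0.197] pointing down, gripper open.
Joint ranges: [-2.6, 2.6], [-0.5, 2.12], [-1.47, 1.34], [0.16, 2.42], [-1.27, 4.41], [0.06, 2.06], [-2.6, 2.6]. Speed limits (rad/s): [2.22, 2.22, 2.79, 2.79, 3.14, 3.14, 3.14].

INTERFACE

Orientations are given as a unit quaternion [x, y, z, w].
In Python, from plant import monitor, viewer, ctrl gives the robot as it stands. The module is installed in compiled form; this text tells all that it offers.
- The arm moves only by the tool apply_moves, never from a script. Its argument "deltas" is a list that holds one entry, the list of rows, each a list of 4 numbers: the shift along the tool's x, y, z in m, then the turn about the tool's z in rad. In form: [[[dx, dy, dz, roll], ...]]. A call has 1 to 12 rows; each row shifts and turns the commanded pose from where the row before left it, along the tool's axes as they then stand; what a row does not reach is not made up. A row lasts 1/12 s, in which the tool goes at most 41.7 mm and 7.16 degrees, less where a joint would pass 70% of its speed; a pose out of reach is approached as far as the arm can. A call is refused whole if a number of a shift passes 0.0417 or a number of a turn 0.125, either way. A call with a gripper value outside its range is refused whole. "hand" is the opening, from 0 (shut) to 1 (fully open), set as the call begins (left out, the last holds). The fingers move at their own pace and stop on an object; "squeeze" is the grip in N (left out, the last holds). Time passes only in rows, so rows that do not move let the fingers close. It gives the time, the measured TCP pose, the force, the opening and the grip force at its end, in the units of the state.
- monitor.sense(): the state, without advancing time (a new reading comes with each control period).
- viewer.snapshot(name): name is "scene" or "top" or "wrist"; returns the picture (480x640x3 uint8, red, green, blue); there is no depth.
- viewer.camera_params(name): a dict with "fov_y" (degrees; the focal length in pixels is half the picture's height over the tangent of half this angle, whatever the lens; pixels are square), "cx", "cy" (the principal point, pixels), "R" (3x3) and "t" (3): a world point X has camera coordinates R X + t; the wrist camera has in their place "tool_from_camera" (4x4, takes a point from camera to tool coordinates, whose origin is the TCP and whose axes are the flange's). Camera axes: x right, y down, z forward; pixel columns grow to the right and rows downward; lengths in m; the calibration is good to about 2 mm. A picture is of the moment at which its call begins: read the wrist's pose just before it. camera_params takes no time and is no camera call.
- ctrl.finish_job(): hands the job in; it is judged then, once.
The state is a dict: "t": time; "joint_pos": joint angles; "qd": joint speeds; "joint_efforts": joint torques, N m; "tcp_pos": TCP position; "ee_rot": TCP orientation; "wrist_force": force on the tool from outside, world axes, zero at the start; "torque": the same for the moment, N m; "grip_width": opening from 0.0 (shut) to 1.0 (fully open); "gripper_force": force on a finger pad.
Only numpy, scipy, OpenCV 4.12 (cv2) and the standard library are available. Lean on these libraries where they do the work, as an engineer would, in place of code of your own. Each camera call takes 0.05 s, during which the arm holds its last target. There are 200 camera calls.

TASK

Line the four sample jars up on the board's round marks in order of height, one jar to a mark: the tallest on the mark next to the red post, then each shorter one in turn, down to the shortest on the mark farthest from the red post. Stand each jar upright and centred on its mark, and leave the small wooden die block where it is.

Things in the scene. Friction and masses are not known exactly. Their poses are not given: they have to be found in the camera images.
- jar_120_mid (a point): tallest sample jar: white screw cap, white contents, 120 mm high, 68 mm diameter (cap 62 mm, the top 18 mm). Round, closed, stands upright and loose on the worktop; the point is its centre, half-way up; z up along its axis
- jar_100_mid (a point): second tallest sample jar: red screw cap, white contents, 100 mm high, 68 mm diameter (cap 62 mm, the top 15 mm). Round, closed, stands upright and loose on the worktop; the point is its centre, half-way up; z up along its axis
- jar_75_mid (a point): third tallest sample jar: yellow screw cap, cream contents, 75 mm high, 54 mm diameter (cap 50 mm, the top 11 mm). Round, closed, stands upright and loose on the worktop; the point is its centre, half-way up; z up along its axis
- jar_50_mid (a point): shortest sample jar: green cap, 50 mm high, 44 mm diameter. Round, closed, stands upright and loose on the worktop; the point is its centre, half-way up; z up along its axis
- mark0: one of four equal round marks (white ring of 78 mm outer diameter round a dark disc) in a straight row on a low fixed grey board (468 x 96 x 8 mm, its top 8 mm above the worktop); marks stand 90 mm apart along the row. The marks' numbers say nothing of their order. Origin: mark centre at the board's top surface; y runs along the row, x across it; flat, nothing sticks up
- mark1: one of four equal round marks (white ring of 78 mm outer diameter round a dark disc) in a straight row on a low fixed grey board (468 x 96 x 8 mm, its top 8 mm above the worktop); marks stand 90 mm apart along the row. The marks' numbers say nothing of their order. Origin: mark centre at the board's top surface; y runs along the row, x across it; flat, nothing sticks up
- mark2: one of four equal round marks (white ring of 78 mm outer diameter round a dark disc) in a straight row on a low fixed grey board (468 x 96 x 8 mm, its top 8 mm above the worktop); marks stand 90 mm apart along the row. The marks' numbers say nothing of their order. Origin: mark centre at the board's top surface; y runs along the row, x across it; flat, nothing sticks up
- mark3: one of four equal round marks (white ring of 78 mm outer diameter round a dark disc) in a straight row on a low fixed grey board (468 x 96 x 8 mm, its top 8 mm above the worktop); marks stand 90 mm apart along the row. The marks' numbers say nothing of their order. Origin: mark centre at the board's top surface; y runs along the row, x across it; flat, nothing sticks up
- post_red: small fixed red post, 24 mm diameter, 30 mm high, on the board at one end of the row of marks, in line with them and 75 mm from the centre of the nearest mark (a like grey post stands at the other end); either end may have the red one. Origin: centre of its foot, on the board's top
- die_block: small wooden block with two steel dies on top, 32 x 60 x 26 mm, loose on the worktop among the jars; a bystander. Origin: centre of its underside, long side along its y
There are look-alikes about, which are no part of the job. What is shaped like the part that bears jar_100_mid but turquoise is not meant. Leave any purple look-alike of the part that bears jar_50_mid alone.

How it is judged:
By the outcome, as a careful person would: the job done as asked, in the order asked, and still so for the second after the job is handed in, with the robot touching nothing.
It also fails if it takes over 109 s, if anything falls off the work surface, if the arm or the gripper's body presses on something with over 40 N, if the wrist force passes 120 N, or if a joint passes its speed limit or range.

## Working session

There is one attempt and no reset: what is moved stays moved. The work goes in short steps, Python scripts to look and compute and a tool call to move; the robot and the scene stay as the last step left them, time stands still between calls to the robot, and variables do not carry over. Pictures are saved under pics/ and viewed, at most 14 in all, crops included, and the job is handed in when it is done.

Besides the shell and the picture viewer there is one more tool, called as name([rows], argument=value, ...), one row to a line, values as JSON. apply_moves: Moves the arm, as the interface text tells. Its arguments: {"type":"object","properties":{"deltas":{"type":"array"},"hand":{"type":"number"},"squeeze":{"type":"number"}},"required":["deltas"]}

```bash
mkdir -p pics; python3 - <<'E'
from plant import monitor, viewer
import cv2, numpy as np
s=monitor.sense(); print({k:np.round(v,3) for k,v in s.items()})
for n in("scene","top"):
    im=viewer.snapshot(n); cv2.imwrite(f"pics/{n}0.png",im[...,::-1])
for n in("scene","top","wrist"): print(n,viewer.camera_params(n))
E
```

```text
{'t': np.float64(0.0), 'joint_pos': array([ 1.218,  0.333, -0.065,  1.461,  0.022,  1.35 , -0.088]), 'qd': array([ 0.001,  0.001,  0.001, -0.001,  0.001,  0.001, -0.001]), 'joint_efforts': array([-0.0000e+00, -6.2545e+01,  4.9000e-02, -3.9159e+01,  1.6000e-02,
        1.0000e-02, -0.0000e+00]), 'tcp_pos': array([ 0.202, -0.591,  0.196]), 'ee_rot': array([ 0.986,  0.164, -0.   , -0.001]), 'wrist_force': array([-0.269, -0.292,  0.172]), 'torque': array([-0.022,  0.042, -0.023]), 'gripper_force': np.float64(0.0), 'grip_width': np.float64(0.995)}
scene {'fov_y': 54.217903527940415, 'cx': 314.46122989532074, 'cy': 245.66115195535215, 'R': array([[-0.79457707, -0.60713516,  0.0058457 ],
       [-0.39416902,  0.50849053, -0.76555089],
       [ 0.46182038, -0.61059337, -0.64334879]]), 't': array([0.45954847, 0.26987954, 0.7873957 ])}
top {'fov_y': 45.44202430419589, 'cx': 320.76955171689593, 'cy': 239.73079797667026, 'R': array([[-0.02146487, -0.99951736, -0.02245671],
       [-0.98533901,  0.0249523 , -0.16877326],
       [ 0.16925215,  0.01850477, -0.98539905]]), 't': array([0.02502845, 0.61475998, 1.24002473])}
wrist {'fov_y': 59.171314667215455, 'cx': 314.4880107360736, 'cy': 236.45609309872987, 'tool_from_camera': array([[ 4.52964721e-04, -9.58271708e-01, -2.85858582e-01,
         7.25831723e-02],
       [ 9.99999574e-01,  6.63991599e-04, -6.41295546e-04,
         4.15734495e-04],
       [ 8.04343075e-04, -2.85858170e-01,  9.58271600e-01,
        -1.77219311e-01],
       [ 0.00000000e+00,  0.00000000e+00,  0.00000000e+00,
         1.00000000e+00]])}
```

View pics/top0.png

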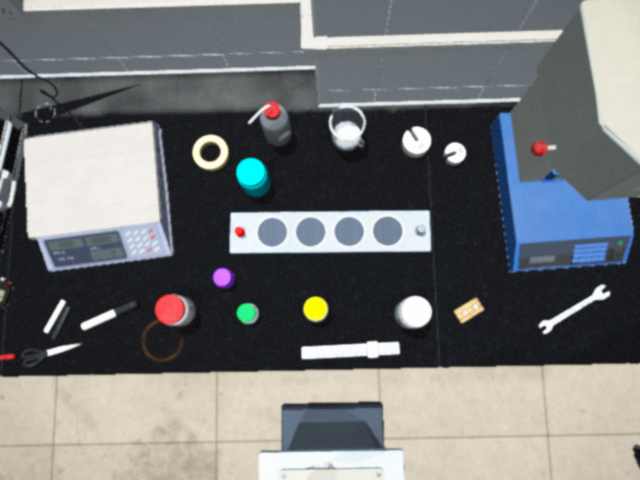

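View pics/scene0.png

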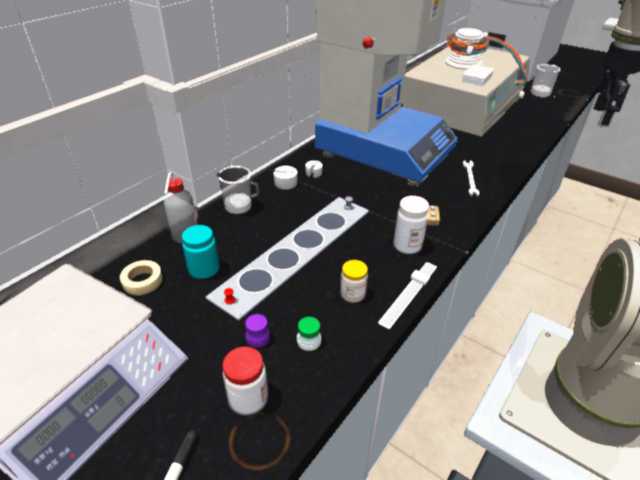

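Top view: the board has its red post at (240,231), marks at columns 272, 310, 349 and 388, and the grey post at (420,230). The jars are white (414,312), red (174,310), yellow (315,309) and green (247,314).

- **Look-alikes:** turquoise (252,176) matches the red-cap jar in shape, and purple (223,278) matches the green one. Both are excluded by colour.
- **Other white items:** two small white pieces at (416,142) and (455,153) are knobbed weights, not jars.
- **Die block:** it sits at (468,309), close to the white jar.

```bash
cat > h.py <<'E'
from plant import monitor, viewer
import cv2, numpy as np
from scipy.spatial.transform import Rotation as Ro
def ray(n,uv,st=None):
    c=viewer.camera_params(n); f=240/np.tan(np.radians(c["fov_y"])/2)
    d=np.array([(uv[0]-c["cx"])/f,(uv[1]-c["cy"])/f,1])
    if n=="wrist":
        T=c["tool_from_camera"]; R=Ro.from_quat(st["ee_rot"]).as_matrix()
        return st["tcp_pos"]+R@T[:3,3], R@T[:3,:3]@d
    return -c["R"].T@c["t"], c["R"].T@d
def plane(n,uv,z,st=None):
    o,d=ray(n,uv,st); return o+d*(z-o[2])/d[2]
def blobs(im,lo,hi,box=None,amin=40):
    """rgb image -> [(area,cx,cy,w,h)] of hsv mask blobs"""
    hsv=cv2.cvtColor(im,cv2.COLOR_RGB2HSV); m=cv2.inRange(hsv,lo,hi)
    if box: k=np.zeros_like(m); k[box[1]:box[3],box[0]:box[2]]=1; m*=k
    n,_,s,c=cv2.connectedComponentsWithStats(m)
    return sorted([(int(s[i,4]),*np.round(c[i],1),s[i,2],s[i,3]) for i in range(1,n) if s[i,4]>amin],reverse=True)
E
python3 - <<'E'
from h import *
im=cv2.imread("pics/top0.png")[...,::-1].copy(); sc=cv2.imread("pics/scene0.png")[...,::-1].copy()
caps={"red":((0,150,100),(6,255,255),.100,(150,290,200,330),(220,345,270,385)),
"yel":((24,150,100),(34,255,255),.075,(295,290,335,330),(335,255,375,285)),
"grn":((55,120,80),(80,255,255),.050,(230,295,265,330),(290,310,330,340)),
"wht":((0,0,225),(179,25,255),.120,(390,290,440,335),(390,190,435,225)),}
for k,(lo,hi,z,b,b2) in caps.items():
    t=blobs(im,lo,hi,b); s=blobs(sc,lo,hi,b2); print(k,t[:2],plane("top",t[0][1:3],z).round(3),"scene",s[:1],plane("scene",s[0][1:3],z-.005).round(3) if s else 0)
hsv=cv2.cvtColor(im,cv2.COLOR_RGB2HSV)
for b in blobs(im,(0,0,40),(179,255,150),(255,212,410,250),300): print("mark",b,plane("top",b[1:3],.008).round(4))
print("post",[plane("top",b[1:3],.03).round(3) for b in blobs(im,(0,150,80),(8,255,255),(230,220,250,245),10)])
for b in blobs(im,(8,60,80),(24,255,255),(450,290,490,330),30): print("die",b,plane("top",b[1:3],.026).round(3))
for r in [(223,278,.05),(252,170,.1)]: print("alike",plane("top",r[:2],r[2]).round(3))
a=cv2.resize(im[260:340,150:490],None,fx=2.3,fy=2.3,interpolation=cv2.INTER_CUBIC);cv2.imwrite("pics/crop0.png",a[...,::-1])
E
```

```text
red [(71, np.float64(169.8), np.float64(312.1), np.int32(16), np.int32(13)), (43, np.float64(174.4), np.float64(301.6), np.int32(11), np.int32(14))] [0.458 0.336 0.1  ] scene [(1166, np.float64(242.7), np.float64(364.8), np.int32(40), np.int32(38))] [0.463 0.338 0.095]
yel [(433, np.float64(314.6), np.float64(307.4), np.int32(24), np.int32(24))] [0.463 0.027 0.075] scene [(349, np.float64(354.5), np.float64(268.7), np.int32(24), np.int32(19))] [0.46  0.023 0.07 ]
grn [(296, np.float64(245.1), np.float64(312.2), np.int32(20), np.int32(19))] [0.457 0.182 0.05 ] scene [(397, np.float64(308.7), np.float64(326.6), np.int32(23), np.int32(22))] [0.454 0.18  0.045]
wht [(695, np.float64(415.7), np.float64(311.1), np.int32(30), np.int32(30))] [ 0.448 -0.185  0.12 ] scene [(367, np.float64(414.0), np.float64(204.1), np.int32(28), np.int32(17))] [ 0.448 -0.191  0.115]
post [array([0.643, 0.199, 0.03 ])]
die (427, np.float64(468.2), np.float64(310.1), np.int32(32), np.int32(27)) [ 0.451 -0.316  0.026]
alike [0.534 0.232 0.05 ]
alike [0.768 0.159 0.1  ]
```

View pics/crop0.png

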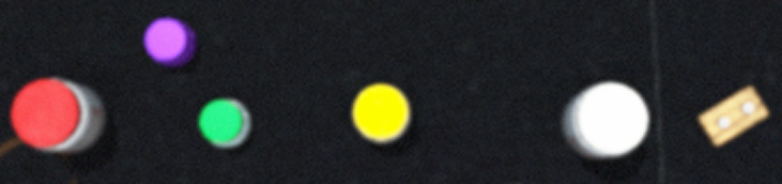

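The crop confirms the four wanted caps (red, green, yellow and white, left to right). The purple jar stays, and the die block is clear of the white jar by about 13 cm.

Next I measure the marks by their rings while the arm turns so the fingers close along world x.

```bash
python3 - <<'E'
from h import *
im=cv2.imread("pics/top0.png")[...,::-1].copy()
g=cv2.cvtColor(im,cv2.COLOR_RGB2GRAY)
m=cv2.inRange(g[210:254,250:415],0,145)
cs,_=cv2.findContours(m,cv2.RETR_LIST,cv2.CHAIN_APPROX_NONE)
for c in cs:
    if 300<cv2.contourArea(c)<1500:
        e=cv2.fitEllipse(c); p=(e[0][0]+250,e[0][1]+210); print(np.round(p,1),np.round(e[1],1),plane("top",p,.008).round(4))
print(g[231,255:300])
E
```

```text
[310.3 231.5] [25.3 25.9] [0.643  0.0356 0.008 ]
[271.7 231.8] [25.3 25.8] [0.6447 0.1261 0.008 ]
[387.2 230.6] [25.7 26.3] [ 0.6404 -0.144   0.008 ]
[348.7 231. ] [25.8 26. ] [ 0.6418 -0.0542  0.008 ]
[249 245 218 165 142 133 134 136 137 135 143 134 135 134 134 136 136 134
 135 133 139 139 139 139 141 137 140 137 139 137 144 181 230 243 243 241
 241 243 246 247 230 177 140 136 134]
```

apply_moves([
  [[0, 0, 0, -0.124], [0, 0, 0, -0.124], [0, 0, 0, -0.124], [0, 0, 0, -0.124], [0, 0, 0, -0.124], [0, 0, 0, -0.124], [0, 0, 0, -0.124], [0, 0, 0, -0.124], [0, 0, 0, -0.124], [0, 0, 0, -0.124]],
], hand=1, squeeze=40)

```text
t: 0.93
tcp_pos: [0.2023, -0.5911, 0.1964]
ee_rot: [0.705, 0.709, 0.0, -0.0]
wrist_force: [-0.5, 0.6, -0.2]
grip_width: 0.999
gripper_force: 0.0
```

Mark spacing comes out at 90.3, 89.8 and 89.8 mm, as it should. Moving to the white jar.

apply_moves([
  [[0.033, 0.02, 0, 0], [0.033, 0.02, 0, 0], [0.033, 0.02, 0, 0], [0.033, 0.02, 0, 0], [0.033, 0.02, 0, 0], [0.033, 0.02, 0, 0], [0.033, 0.02, 0, 0], [0.033, 0.02, 0, 0], [0.033, 0.02, 0, 0], [0.033, 0.02, 0, 0], [0.033, 0.02, 0, 0], [0.033, 0.02, 0, 0]],
])

```text
t: 1.93
tcp_pos: [0.4432, -0.1938, 0.1968]
ee_rot: [0.708, 0.707, -0.0, 0.0]
wrist_force: [1.2, -0.9, 0.2]
grip_width: 1.003
gripper_force: 0.0
```

```bash
python3 - <<'E'
from h import *
s=monitor.sense(); im=viewer.snapshot("wrist"); cv2.imwrite("pics/w1.png",im[...,::-1])
print(s["tcp_pos"])
for b in blobs(im,(0,0,215),(179,30,255),None,800): print(b,plane("wrist",b[1:3],.12,s).round(4))
E
```

```text
[ 0.44321368 -0.19378179  0.19684283]
(21868, np.float64(85.2), np.float64(236.8), np.int32(183), np.int32(187)) [ 0.2993 -0.1972  0.12  ]
(15173, np.float64(549.5), np.float64(135.0), np.int32(149), np.int32(245)) [ 0.5807 -0.1352  0.12  ]
(7206, np.float64(325.7), np.float64(207.8), np.int32(99), np.int32(93)) [ 0.45   -0.1787  0.12  ]
(4977, np.float64(227.1), np.float64(74.9), np.int32(45), np.int32(154)) [ 0.394  -0.1021  0.12  ]
```

View pics/w1.png

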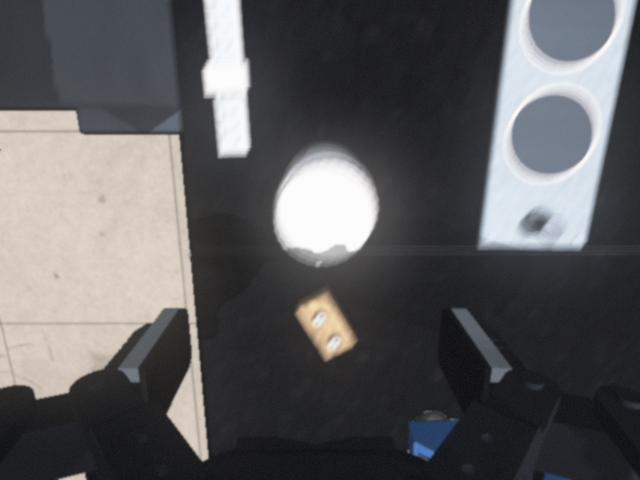

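Wrist view: the white cap is centred near (326,210), and the die block at (326,325) is clear of the fingers. The jar sits at about (0.449, −0.182), which agrees with the top view. Descending and gripping.

apply_moves([
  [[0.006, 0.003, 0, 0], [0.006, 0.003, 0.007, 0], [0, 0, 0.03, 0], [0, 0, 0.03, 0], [0, 0, 0.03, 0], [0, 0, 0.025, 0], [0, 0, 0.015, 0], [0, 0, 0, 0], [0, 0, 0, 0]],
])

```text
t: 2.73
tcp_pos: [0.4478, -0.1841, 0.0592]
ee_rot: [0.708, 0.706, -0.0, -0.001]
wrist_force: [0.8, 0.9, 0.7]
grip_width: 1.0
gripper_force: 0.0
```

apply_moves([
  [[0, 0, 0, 0], [0, 0, 0, 0], [0, 0, 0, 0], [0, 0, 0, 0], [0, 0, 0, 0], [0, 0, 0, 0], [0, 0, 0, 0], [0, 0, 0, 0]],
], hand=0, squeeze=50)

```text
t: 3.4
tcp_pos: [0.4496, -0.1844, 0.0616]
ee_rot: [0.708, 0.707, -0.0, 0.001]
wrist_force: [-3.2, -0.7, 6.7]
grip_width: 0.712
gripper_force: 53.0
```

apply_moves([
  [[0, 0, -0.01, 0], [0, 0, -0.02, 0], [0, 0, -0.02, 0], [0, 0, -0.02, 0], [0, 0, 0, 0], [0, 0, 0, 0]],
])

```text
t: 3.9
tcp_pos: [0.4496, -0.1839, 0.1313]
ee_rot: [0.708, 0.707, 0.0, 0.001]
wrist_force: [-0.5, 0.5, -1.8]
grip_width: 0.71
gripper_force: 55.4
```

```bash
python3 - <<'E'
from h import *
s=monitor.sense(); im=viewer.snapshot("wrist"); im2=viewer.snapshot("scene")
print(s["tcp_pos"])
for b in blobs(im,(0,0,215),(179,30,255),(200,100,440,400),800): print(b,plane("wrist",b[1:3],.19,s).round(4))
cv2.imwrite("pics/w2.png",np.hstack([cv2.resize(im,(400,300)),im2[100:400,240:640]])[...,::-1])
E
```

```text
[ 0.44955534 -0.1839403   0.1313424 ]
(5203, np.float64(331.8), np.float64(294.0), np.int32(152), np.int32(60)) [ 0.4547 -0.1651  0.19  ]
(1384, np.float64(209.9), np.float64(147.3), np.int32(23), np.int32(68)) [ 0.4207 -0.1212  0.19  ]
(1235, np.float64(312.0), np.float64(251.1), np.int32(147), np.int32(46)) [ 0.4487 -0.1513  0.19  ]
```

View pics/w2.png

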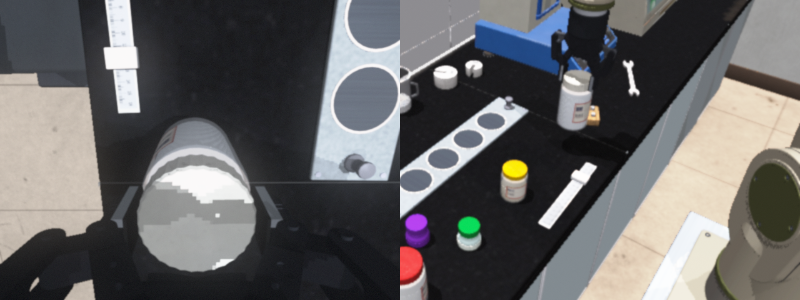

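The jar is held upright, with the cap circle in the wrist picture centred near (315,349) at full scale. I compute its offset from the TCP.

```bash
python3 - <<'E'
from h import *
s=monitor.sense()
print(plane("wrist",(315,349),.19,s)-s["tcp_pos"], plane("wrist",(315,265),.19,s)-s["tcp_pos"], plane("wrist",(315,435),.19,s)-s["tcp_pos"])
E
```

```text
[0.00019958 0.00088427 0.06057308] [0.00020996 0.02884272 0.06057308] [ 0.00018748 -0.03171814  0.06057308]
```

apply_moves([
  [[0.02, 0.012, 0, 0], [0.031, 0.02, 0, 0], [0.032, 0.02, 0, 0], [0.032, 0.02, 0, 0], [0.032, 0.02, 0, 0], [0.032, 0.02, 0, 0], [0.032, 0.02, 0, 0], [0.032, 0.02, 0, 0], [0.032, 0.02, 0, 0], [0.02, 0.014, 0, 0], [0.015, 0.007, 0, 0], [0, 0, 0, 0]],
])

```text
t: 5.0
tcp_pos: [0.6415, 0.1312, 0.1279]
ee_rot: [0.706, 0.709, -0.0, -0.002]
wrist_force: [-1.5, 0.6, -2.6]
grip_width: 0.71
gripper_force: 55.5
```

apply_moves([
  [[0, 0, 0, 0], [0, 0, 0.02, 0], [0, 0, 0.02, 0], [0, 0, 0.01, 0], [0, 0, 0, 0], [0, 0, 0, 0]],
])

```text
t: 5.5
tcp_pos: [0.6418, 0.1252, 0.0797]
ee_rot: [0.708, 0.706, -0.001, -0.0]
wrist_force: [-0.5, 0.1, -2.7]
grip_width: 0.711
gripper_force: 55.5
```

apply_moves([
  [[0.002, 0.003, 0.004, 0], [0, 0, 0.004, 0], [0, 0, 0.002, 0], [0, 0, 0, 0], [0, 0, 0, 0]],
])

```text
t: 5.92
tcp_pos: [0.6452, 0.1283, 0.0701]
ee_rot: [0.707, 0.707, 0.0, 0.0]
wrist_force: [-0.7, 0.3, -1.5]
grip_width: 0.711
gripper_force: 55.4
```

apply_moves([
  [[0, 0, 0, 0], [0, 0, 0, 0], [0, 0, 0, 0], [0, 0, 0, 0], [0, 0, -0.01, 0], [0, 0, -0.03, 0], [0, 0, -0.04, 0], [0, 0, -0.04, 0], [0, 0, -0.02, 0], [0, 0, 0, 0]],
], hand=1)

```text
t: 6.75
tcp_pos: [0.6473, 0.1295, 0.2171]
ee_rot: [0.707, 0.707, 0.004, 0.002]
wrist_force: [0.7, 1.0, -0.3]
grip_width: 0.998
gripper_force: 0.0
```

apply_moves([
  [[-0.012, -0.023, 0, 0], [-0.013, -0.023, 0, 0], [-0.013, -0.023, 0, 0], [-0.013, -0.023, 0, 0], [-0.013, -0.023, 0, 0], [-0.013, -0.023, 0, 0], [-0.013, -0.023, 0, 0], [-0.012, -0.023, 0, 0], [0, 0, 0, 0], [0, 0, 0, 0]],
])

```text
t: 7.58
tcp_pos: [0.4606, 0.0255, 0.2105]
ee_rot: [0.708, 0.706, -0.0, 0.001]
wrist_force: [0.4, -0.0, -0.8]
grip_width: 0.999
gripper_force: 0.0
```

```bash
python3 - <<'E'
from h import *
s=monitor.sense(); im=viewer.snapshot("wrist"); t=viewer.snapshot("top"); cv2.imwrite("pics/w3.png",im[...,::-1]); cv2.imwrite("pics/t3.png",t[...,::-1])
print(s["tcp_pos"])
for b in blobs(im,(22,120,80),(36,255,255),None,800): print(b,plane("wrist",b[1:3],.075,s).round(4))
for b in blobs(t,(0,0,225),(179,25,255),(255,205,300,250),50): print(b,plane("top",b[1:3],.128).round(4))
cv2.imwrite("pics/c3.png",cv2.resize(t[190:330,220:440],None,fx=3,fy=3)[...,::-1])
E
```

```text
[0.46057315 0.02554696 0.21052728]
(3207, np.float64(314.7), np.float64(209.8), np.int32(66), np.int32(65)) [0.4608 0.0256 0.075 ]
(976, np.float64(273.3), np.float64(226.5), np.int32(45), np.int32(41)) [0.6334 0.1099 0.128 ]
```

View pics/c3.png

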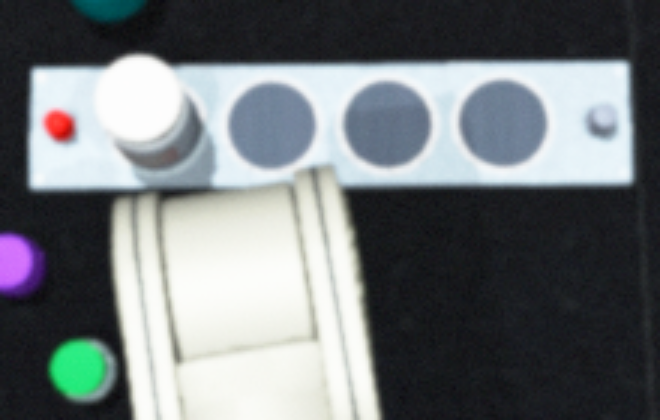

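The crop shows the white jar upright on the mark by the red post, with its cap at about (267,223) in full coordinates. The wrist view puts the yellow jar right under the TCP.

apply_moves([
  [[0, 0, 0.02, 0], [0, 0, 0.04, 0], [0, 0, 0.04, 0], [0, 0, 0.04, 0], [0, 0, 0.03, 0], [0, 0, 0.014, 0], [0, 0, 0, 0], [0, 0, 0, 0]],
])

```text
t: 8.35
tcp_pos: [0.4612, 0.0276, 0.0257]
ee_rot: [0.707, 0.707, 0.0, -0.001]
wrist_force: [0.6, 0.1, 0.8]
grip_width: 0.999
gripper_force: 0.0
```

apply_moves([
  [[0, 0, 0, 0], [0, 0, 0, 0], [0, 0, 0, 0], [0, 0, 0, 0], [0, 0, 0, 0], [0, 0, 0, 0], [0, 0, 0, 0], [0, 0, 0, 0]],
], hand=0, squeeze=45)

```text
t: 9.02
tcp_pos: [0.4621, 0.0264, 0.0274]
ee_rot: [0.708, 0.707, 0.001, 0.001]
wrist_force: [-2.7, 0.6, 9.2]
grip_width: 0.562
gripper_force: 44.8
```

apply_moves([
  [[0, 0, -0.01, 0], [0, 0, -0.02, 0], [0, 0, -0.02, 0], [0, 0, -0.02, 0], [0, 0, 0, 0], [0, 0, 0, 0]],
])

```text
t: 9.52
tcp_pos: [0.462, 0.0262, 0.0975]
ee_rot: [0.708, 0.707, 0.001, 0.001]
wrist_force: [0.7, 0.1, -1.6]
grip_width: 0.56
gripper_force: 46.7
```

```bash
python3 - <<'E'
from h import *
print("white",plane("top",(266.7,222.7),.128))
s=monitor.sense(); im=viewer.snapshot("wrist")
print(s["tcp_pos"],s["ee_rot"])
for b in blobs(im,(22,120,80),(36,255,255),None,800): print(b,plane("wrist",b[1:3],.145,s).round(4)-s["tcp_pos"])
E
```

```text
white [0.64205991 0.12398257 0.128     ]
[0.46202004 0.02621475 0.09745039] [0.70757049 0.70664093 0.00072153 0.00144286]
(15226, np.float64(314.2), np.float64(327.2), np.int32(141), np.int32(138)) [-0.00022004  0.00138525  0.04754961]
```

apply_moves([
  [[-0.007, -0.0, 0, 0], [-0.012, 0.03, 0, 0], [-0.014, 0.03, 0, 0], [-0.014, 0.03, 0, 0], [-0.014, 0.03, 0, 0], [-0.012, 0.03, 0, 0], [-0.008, 0.02, 0, 0], [0, 0.01, 0.01, 0], [0, 0, 0.02, 0], [0, 0, 0.015, 0], [0, 0, 0.005, 0], [0, 0, 0, 0]],
])

```text
t: 10.57
tcp_pos: [0.6393, -0.0552, 0.0435]
ee_rot: [0.707, 0.707, -0.001, -0.002]
wrist_force: [-0.9, 0.4, -0.7]
grip_width: 0.56
gripper_force: 46.7
```

apply_moves([
  [[0, 0, 0, 0], [0, 0, 0, 0]],
])

```text
t: 10.73
tcp_pos: [0.6414, -0.0549, 0.0469]
ee_rot: [0.707, 0.707, 0.0, 0.0]
wrist_force: [-0.8, -0.3, -0.6]
grip_width: 0.558
gripper_force: 46.7
```

apply_moves([
  [[0, 0, 0.005, 0], [0, 0, 0.004, 0], [0, 0, 0.002, 0], [0, 0, 0, 0], [0, 0, 0, 0]],
])

```text
t: 11.15
tcp_pos: [0.6411, -0.0548, 0.0356]
ee_rot: [0.707, 0.707, -0.0, 0.0]
wrist_force: [-3.0, -0.2, 6.5]
grip_width: 0.556
gripper_force: 47.2
```

apply_moves([
  [[0, 0, 0, 0], [0, 0, 0, 0], [0, 0, 0, 0], [0, 0, 0, 0], [0, 0, -0.01, 0], [0, 0, -0.03, 0], [0, 0, -0.04, 0], [0, 0, -0.04, 0], [0, 0, -0.04, 0], [0, 0, -0.01, 0], [0, 0, 0, 0]],
], hand=1)

```text
t: 12.07
tcp_pos: [0.6429, -0.0544, 0.2102]
ee_rot: [0.707, 0.707, 0.002, 0.003]
wrist_force: [2.0, -0.1, -0.2]
grip_width: 1.0
gripper_force: 0.0
```

apply_moves([
  [[0.025, -0.015, 0, 0], [0.034, -0.015, 0, 0], [0.034, -0.015, 0, 0], [0.034, -0.015, 0, 0], [0.034, -0.015, 0, 0], [0.034, -0.015, 0, 0], [0.034, -0.015, 0, 0], [0.034, -0.015, 0, 0], [0.034, -0.015, 0, 0], [0.034, -0.015, 0, 0], [0.034, -0.015, 0, 0], [0.025, -0.015, 0, 0]],
])

```text
t: 13.07
tcp_pos: [0.4594, 0.3379, 0.2044]
ee_rot: [0.707, 0.707, -0.0, -0.0]
wrist_force: [1.6, 0.6, -0.0]
grip_width: 1.0
gripper_force: 0.0
```

apply_moves([
  [[0, 0, 0, 0], [0, 0, 0, 0]],
])

```text
t: 13.23
tcp_pos: [0.4597, 0.3369, 0.2044]
ee_rot: [0.706, 0.708, -0.0, -0.0]
wrist_force: [0.3, -0.5, 0.3]
grip_width: 0.999
gripper_force: 0.0
```

```bash
python3 - <<'E'
from h import *
s=monitor.sense(); im=viewer.snapshot("wrist"); t=viewer.snapshot("top"); cv2.imwrite("pics/t4.png",t[...,::-1])
print(s["tcp_pos"])
for b in blobs(im,(0,120,70),(8,255,255),None,800)+blobs(im,(172,120,70),(179,255,255),None,800): print(b,plane("wrist",b[1:3],.1,s).round(4))
for b in blobs(t,(24,150,100),(34,255,255),None,50): print("yel",b,plane("top",b[1:3],.083).round(4))
a=np.hstack([cv2.resize(im,(400,300)),cv2.resize(t[150:300,215:415],(400,300))]); cv2.imwrite("pics/c4.png",a[...,::-1])
E
```

```text
[0.45971097 0.33689039 0.20443398]
(4550, np.float64(324.0), np.float64(220.3), np.int32(93), np.int32(89)) [0.4661 0.337  0.1   ]
yel (351, np.float64(349.9), np.float64(226.3), np.int32(21), np.int32(21)) [ 0.6384 -0.0549  0.083 ]
```

View pics/c4.png

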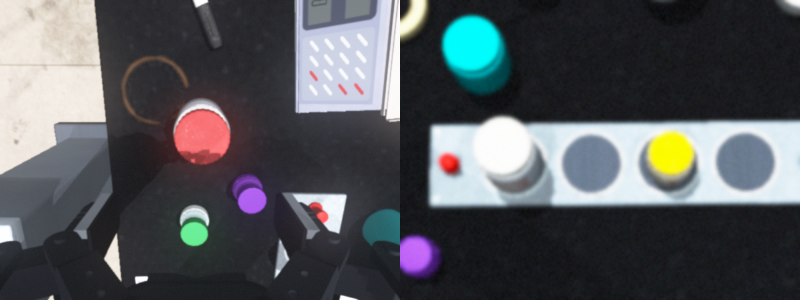

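Left: the red cap sits at about (323,217) at full scale, so the jar is at (0.466, 0.339), clear of the purple jar and the scales. Right: white and yellow stand on their marks, with yellow within about 3 mm.

apply_moves([
  [[0.002, 0.006, 0.01, 0], [0, 0, 0.03, 0], [0, 0, 0.035, 0], [0, 0, 0.035, 0], [0, 0, 0.03, 0], [0, 0, 0.017, 0], [0, 0, 0, 0], [0, 0, 0, 0]],
])

```text
t: 14.0
tcp_pos: [0.4676, 0.3362, 0.047]
ee_rot: [0.708, 0.706, -0.001, -0.0]
wrist_force: [1.1, 0.4, 0.6]
grip_width: 1.001
gripper_force: 0.0
```

apply_moves([
  [[0, 0, 0, 0], [0, 0, 0, 0], [0, 0, 0, 0], [0, 0, 0, 0], [0, 0, 0, 0], [0, 0, 0, 0], [0, 0, 0, 0], [0, 0, 0, 0]],
], hand=0, squeeze=50)

```text
t: 14.67
tcp_pos: [0.4683, 0.3383, 0.05]
ee_rot: [0.707, 0.707, 0.001, 0.001]
wrist_force: [-1.1, 0.6, 5.9]
grip_width: 0.71
gripper_force: 52.9
```

apply_moves([
  [[0, 0, -0.01, 0], [0, 0, -0.02, 0], [0, 0, -0.03, 0], [0, 0, -0.02, 0], [0, 0, -0.01, 0], [0, 0, 0, 0], [0, 0, 0, 0]],
])

```text
t: 15.25
tcp_pos: [0.4675, 0.3372, 0.1378]
ee_rot: [0.708, 0.707, 0.0, 0.0]
wrist_force: [-0.1, -0.9, -2.1]
grip_width: 0.702
gripper_force: 54.8
```

```bash
python3 - <<'E'
from h import *
s=monitor.sense(); im=viewer.snapshot("wrist")
print(s["tcp_pos"],s["ee_rot"])
for b in blobs(im,(0,120,70),(8,255,255),None,800): print(b,plane("wrist",b[1:3],.19,s).round(4)-s["tcp_pos"])
E
```

```text
[0.46752813 0.33715795 0.13783129] [7.07547122e-01 7.06666048e-01 1.80307103e-04 3.66207122e-04]
(9143, np.float64(298.2), np.float64(362.2), np.int32(142), np.int32(131)) [-0.00552813 -0.00925795  0.05216871]
```

```bash
python3 - <<'E'
from h import *
im=viewer.snapshot("wrist"); cv2.imwrite("pics/w5.png",im[...,::-1])
s=monitor.sense()
hsv=cv2.cvtColor(im,cv2.COLOR_RGB2HSV); m=cv2.inRange(hsv,(0,70,40),(12,255,255))|cv2.inRange(hsv,(168,70,40),(179,255,255))
n,_,st,c=cv2.connectedComponentsWithStats(m); i=st[1:,4].argmax()+1; print(st[i],c[i],plane("wrist",c[i],.188,s)-s["tcp_pos"])
E
```

```text
[  216   239   204   175 25636] [315.08035575 327.79002184] [0.00027131 0.00337449 0.05150083]
```

View pics/w5.png

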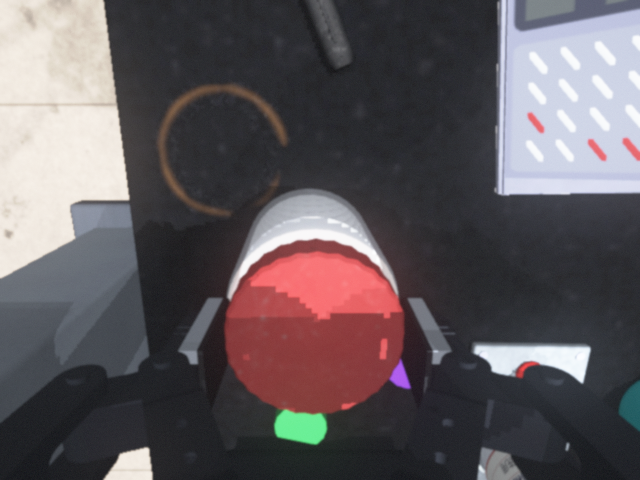

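The red jar is held upright; its cap is centred at (314,333), so it is offset only about 1.5 mm. I carry it along x≈0.47 first, then in over its mark.

apply_moves([
  [[-0.023, 0, 0, 0], [-0.035, 0, 0, 0], [-0.035, 0, 0, 0], [-0.035, 0, 0, 0], [-0.035, 0, 0, 0], [-0.035, 0, 0, 0], [-0.035, 0, 0, 0], [-0.035, 0, 0, 0], [-0.025, 0.01, 0, 0], [-0.01, 0.015, 0, 0], [0, 0.02, 0, 0], [0, 0.025, 0, 0]],
])

```text
t: 16.35
tcp_pos: [0.5366, 0.0326, 0.1366]
ee_rot: [0.708, 0.706, -0.001, -0.0]
wrist_force: [0.7, 0.4, -1.6]
grip_width: 0.706
gripper_force: 54.8
```

apply_moves([
  [[0, 0.03, 0, 0], [0, 0.03, 0, 0], [0, 0.025, 0, 0], [0, 0.015, 0, 0], [0, 0.006, 0, 0], [0, 0, 0.01, 0], [0, 0, 0.02, 0], [0, 0, 0.02, 0], [0, 0, 0.015, 0], [0, 0, 0, 0], [0, 0, 0, 0]],
])

```text
t: 17.27
tcp_pos: [0.6414, 0.0341, 0.0718]
ee_rot: [0.707, 0.707, -0.001, -0.001]
wrist_force: [0.3, -0.4, -1.7]
grip_width: 0.701
gripper_force: 54.9
```

apply_moves([
  [[0, 0.0015, 0.006, 0], [0, 0, 0.005, 0], [0, 0, 0.003, 0], [0, 0, 0, 0], [0, 0, 0, 0]],
])

```text
t: 17.68
tcp_pos: [0.6446, 0.0343, 0.059]
ee_rot: [0.707, 0.707, 0.0, 0.0]
wrist_force: [0.8, 0.0, -1.6]
grip_width: 0.707
gripper_force: 55.0
```

apply_moves([
  [[0, 0, 0, 0], [0, 0, 0, 0], [0, 0, 0, 0], [0, 0, 0, 0], [0, 0, -0.01, 0], [0, 0, -0.03, 0], [0, 0, -0.04, 0], [0, 0, -0.04, 0], [0, 0, -0.03, 0], [0, 0, 0, 0], [0, 0, 0, 0]],
], hand=1)

```text
t: 18.6
tcp_pos: [0.6456, 0.0347, 0.2118]
ee_rot: [0.707, 0.707, 0.002, 0.002]
wrist_force: [0.6, -0.4, -0.4]
grip_width: 1.0
gripper_force: 0.0
```

apply_moves([
  [[0.018, -0.023, 0, 0], [0.018, -0.024, 0, 0], [0.018, -0.024, 0, 0], [0.019, -0.024, 0, 0], [0.019, -0.024, 0, 0], [0.019, -0.024, 0, 0], [0.018, -0.024, 0, 0], [0.018, -0.022, 0, 0], [0, 0, 0.02, 0], [0, 0, 0.02, 0], [0, 0, 0, 0], [0, 0, 0, 0]],
])

```text
t: 19.6
tcp_pos: [0.4547, 0.1808, 0.168]
ee_rot: [0.707, 0.707, -0.001, -0.001]
wrist_force: [-0.4, 0.5, 0.6]
grip_width: 0.998
gripper_force: 0.0
```

```bash
python3 - <<'E'
from h import *
s=monitor.sense(); im=viewer.snapshot("wrist")
print(s["tcp_pos"])
for b in blobs(im,(50,100,50),(80,255,255),None,800): print(b,plane("wrist",b[1:3],.05,s).round(4))
E
```

```text
[0.45474211 0.18084419 0.16798183]
(2514, np.float64(316.9), np.float64(215.8), np.int32(58), np.int32(57)) [0.4561 0.1807 0.05  ]
```

apply_moves([
  [[0, 0.001, 0.01, 0], [0, 0, 0.03, 0], [0, 0, 0.035, 0], [0, 0, 0.035, 0], [0, 0, 0.03, 0], [0, 0, 0.01, 0], [0, 0, 0.004, 0], [0, 0, 0, 0], [0, 0, 0, 0]],
])

```text
t: 20.4
tcp_pos: [0.4579, 0.182, 0.0165]
ee_rot: [0.707, 0.707, 0.001, 0.0]
wrist_force: [0.3, -0.3, -0.2]
grip_width: 0.997
gripper_force: 0.0
```

apply_moves([
  [[0, 0, 0, 0], [0, 0, 0, 0], [0, 0, 0, 0], [0, 0, 0, 0], [0, 0, 0, 0], [0, 0, 0, 0], [0, 0, 0, 0], [0, 0, 0, 0], [0, 0, 0, 0]],
], hand=0, squeeze=40)

```text
t: 21.15
tcp_pos: [0.456, 0.1852, 0.0207]
ee_rot: [0.706, 0.708, 0.0, 0.0]
wrist_force: [-33.0, -4.0, 86.8]
grip_width: 0.005
gripper_force: 43.1
```

apply_moves([
  [[0, 0, -0.01, 0], [0, 0, -0.02, 0], [0, 0, -0.02, 0], [0, 0, -0.02, 0], [0, 0, 0, 0], [0, 0, 0, 0]],
])

```text
t: 21.65
tcp_pos: [0.4575, 0.1815, 0.0858]
ee_rot: [0.708, 0.707, 0.001, 0.001]
wrist_force: [-0.0, -0.5, -1.1]
grip_width: -0.001
gripper_force: 0.0
```

```bash
python3 - <<'E'
from h import *
s=monitor.sense(); im=viewer.snapshot("wrist")
print(s["tcp_pos"],s["ee_rot"])
for b in blobs(im,(50,100,50),(80,255,255),None,800): print(b,plane("wrist",b[1:3],.12,s).round(4)-s["tcp_pos"])
E
```

```text
[0.45746871 0.18151251 0.0858199 ] [0.70754102 0.70667132 0.00081343 0.00083666]
(4478, np.float64(311.4), np.float64(252.6), np.int32(77), np.int32(77)) [-0.00116871  0.02368749  0.0341801 ]
```

The fingers slipped off the green cap because the grip was too high. I open, rise and look.

apply_moves([
  [[0, 0, -0.03, 0], [0, 0, -0.03, 0], [0, 0, -0.02, 0], [0, 0, 0, 0], [0, 0, 0, 0], [0, 0, 0, 0], [0, 0, 0, 0], [0, 0, 0, 0]],
], hand=1)

```text
t: 22.37
tcp_pos: [0.456, 0.1811, 0.1636]
ee_rot: [0.707, 0.707, -0.001, -0.001]
wrist_force: [1.1, -0.1, -0.4]
grip_width: 0.999
gripper_force: 0.0
```

```bash
python3 - <<'E'
from h import *
s=monitor.sense(); im=viewer.snapshot("wrist"); sc=viewer.snapshot("scene")
print(s["tcp_pos"])
for b in blobs(im,(50,100,50),(80,255,255),None,800): print(b,plane("wrist",b[1:3],.05,s).round(4))
for b in blobs(sc,(55,120,80),(80,255,255),(270,290,340,350)): print(b,plane("scene",b[1:3],.045).round(3))
cv2.imwrite("pics/c6.png",np.hstack([cv2.resize(im,(400,300)),sc[150:450,150:550]])[...,::-1])
E
```

```text
[0.45601997 0.1811362  0.16364856]
(2570, np.float64(314.8), np.float64(217.9), np.int32(58), np.int32(58)) [0.4559 0.1806 0.05  ]
(390, np.float64(308.6), np.float64(326.7), np.int32(23), np.int32(22)) [0.454 0.181 0.045]
```

View pics/c6.png

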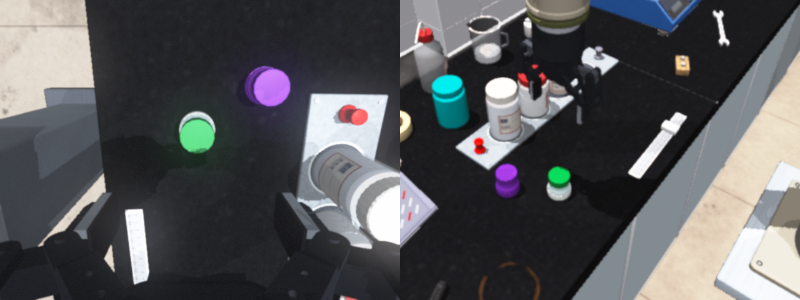

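The green jar still stands upright at (0.456, 0.181), with nothing disturbed. I retry about 11 mm lower, with a limited closing so a bad grip cannot run away.

apply_moves([
  [[0, 0, 0.01, 0], [0, 0, 0.03, 0], [0, 0, 0.035, 0], [0, 0, 0.035, 0], [0, 0, 0.03, 0], [0, 0, 0.012, 0], [0, 0, 0.005, 0], [0, 0, 0.003, 0], [0, 0, 0, 0], [0, 0, 0, 0]],
])

```text
t: 23.3
tcp_pos: [0.4578, 0.1818, 0.0063]
ee_rot: [0.707, 0.707, 0.001, 0.001]
wrist_force: [-0.4, 0.2, 0.7]
grip_width: 1.001
gripper_force: 0.0
```

apply_moves([
  [[0, 0, 0, 0], [0, 0, 0, 0], [0, 0, 0, 0], [0, 0, 0, 0], [0, 0, 0, 0], [0, 0, 0, 0]],
], hand=0.38, squeeze=30)

```text
t: 23.8
tcp_pos: [0.457, 0.1816, 0.0055]
ee_rot: [0.707, 0.707, 0.0, 0.0]
wrist_force: [-1.8, -0.7, 6.0]
grip_width: 0.45
gripper_force: 29.5
```

Now it reads 0.45, which is right for 44 mm. Lifting.

apply_moves([
  [[0, 0, -0.005, 0], [0, 0, -0.015, 0], [0, 0, -0.02, 0], [0, 0, -0.02, 0], [0, 0, -0.01, 0], [0, 0, 0, 0], [0, 0, 0, 0]],
])

```text
t: 24.38
tcp_pos: [0.4569, 0.1812, 0.0748]
ee_rot: [0.708, 0.707, 0.0, 0.0]
wrist_force: [0.3, -0.6, -1.2]
grip_width: 0.451
gripper_force: 30.4
```

```bash
python3 - <<'E'
from h import *
s=monitor.sense(); im=viewer.snapshot("wrist")
print(s["tcp_pos"],s["grip_width"],s["gripper_force"])
for b in blobs(im,(50,100,50),(80,255,255),None,800): print(b,plane("wrist",b[1:3],.12,s).round(4)-s["tcp_pos"])
E
```

```text
[0.45688003 0.18115117 0.07476337] 0.450863747901359 30.35619556903839
(10115, np.float64(314.4), np.float64(322.2), np.int32(112), np.int32(115)) [-8.00257123e-05  2.04882665e-03  4.52366344e-02]
```

apply_moves([
  [[-0.022, 0, 0, 0], [-0.036, 0, 0, 0], [-0.036, 0, 0, 0], [-0.036, 0, 0, 0], [-0.036, 0, 0, 0], [-0.036, 0, 0, 0], [-0.036, 0, 0, 0], [-0.036, 0, 0, 0], [-0.028, 0.01, 0, 0], [-0.016, 0.015, 0, 0], [-0.0085, 0.02, 0, 0], [0, 0.025, 0, 0]],
])

```text
t: 25.43
tcp_pos: [0.5251, -0.1485, 0.073]
ee_rot: [0.709, 0.705, -0.001, -0.001]
wrist_force: [1.1, -0.4, 0.1]
grip_width: 0.452
gripper_force: 30.4
```

apply_moves([
  [[0, 0.03, 0, 0], [0, 0.03, 0, 0], [0, 0.025, 0, 0], [0, 0.018, 0, 0], [0, 0.01, 0, 0], [0, 0, 0.01, 0], [0, 0, 0.02, 0], [0, 0, 0.015, 0], [0, 0, 0.003, 0], [0, 0, 0, 0], [0, 0, 0, 0]],
])

```text
t: 26.35
tcp_pos: [0.639, -0.1454, 0.0269]
ee_rot: [0.708, 0.707, -0.0, -0.0]
wrist_force: [-0.2, -0.3, -0.6]
grip_width: 0.452
gripper_force: 30.4
```

apply_moves([
  [[0, 0.001, 0.006, 0], [0, 0, 0.004, 0], [0, 0, 0.0025, 0], [0, 0, 0, 0], [0, 0, 0, 0]],
])

```text
t: 26.77
tcp_pos: [0.6404, -0.1453, 0.0144]
ee_rot: [0.707, 0.707, -0.0, 0.0]
wrist_force: [0.8, 0.0, -0.8]
grip_width: 0.445
gripper_force: 30.4
```

apply_moves([
  [[0, 0, 0, 0], [0, 0, 0, 0], [0, 0, 0, 0], [0, 0, 0, 0], [0, 0, -0.01, 0], [0, 0, -0.03, 0], [0, 0, -0.04, 0], [0, 0, -0.04, 0], [0, 0, -0.04, 0], [0, 0, -0.03, 0], [0, 0, 0, 0]],
], hand=1)

```text
t: 27.68
tcp_pos: [0.6433, -0.1451, 0.2132]
ee_rot: [0.707, 0.707, 0.003, 0.005]
wrist_force: [0.8, -0.1, 0.6]
grip_width: 1.001
gripper_force: 0.0
```

apply_moves([
  [[-0.03, -0.03, 0, 0], [-0.03, -0.025, 0, 0], [-0.03, -0.02, 0, 0], [-0.03, -0.02, 0, 0], [-0.03, -0.02, 0, 0], [-0.03, -0.02, 0, 0], [-0.03, -0.02, 0, 0], [-0.03, -0.02, 0, 0], [0, 0, 0, 0], [0, 0, 0, 0]],
])

```text
t: 28.52
tcp_pos: [0.4639, -0.3869, 0.2047]
ee_rot: [0.709, 0.705, -0.0, 0.0]
wrist_force: [0.4, 1.2, 0.6]
grip_width: 0.997
gripper_force: 0.0
```

```bash
python3 - <<'E'
from h import *
t=viewer.snapshot("top"); sc=viewer.snapshot("scene"); print(monitor.sense()["t"])
for k,lo,hi,z in [("red",(0,120,80),(8,255,255),.108),("yel",(24,150,100),(34,255,255),.083),("grn",(55,120,80),(80,255,255),.058),("pur",(135,80,80),(150,255,255),.05)]:
    for b in blobs(t,lo,hi,(180,190,440,330),40): print(k,b,plane("top",b[1:3],z).round(4))
for b in blobs(t,(8,60,80),(24,255,255),(440,290,490,330),30): print("die",b,plane("top",b[1:3],.026).round(3))
cv2.imwrite("pics/c7.png",np.hstack([cv2.resize(t[170:320,220:420],(400,300)),sc[130:430,150:550]])[...,::-1])
E
```

```text
28.6167
red (52, np.float64(239.3), np.float64(231.2), np.int32(8), np.int32(9)) [0.6289 0.1859 0.108 ]
yel (352, np.float64(350.0), np.float64(226.3), np.int32(21), np.int32(21)) [ 0.6384 -0.0551  0.083 ]
grn (263, np.float64(389.8), np.float64(227.0), np.int32(19), np.int32(19)) [ 0.6393 -0.1452  0.058 ]
pur (305, np.float64(222.5), np.float64(277.1), np.int32(21), np.int32(20)) [0.5362 0.233  0.05  ]
die (411, np.float64(468.2), np.float64(310.0), np.int32(31), np.int32(27)) [ 0.452 -0.316  0.026]
```

View pics/c7.png

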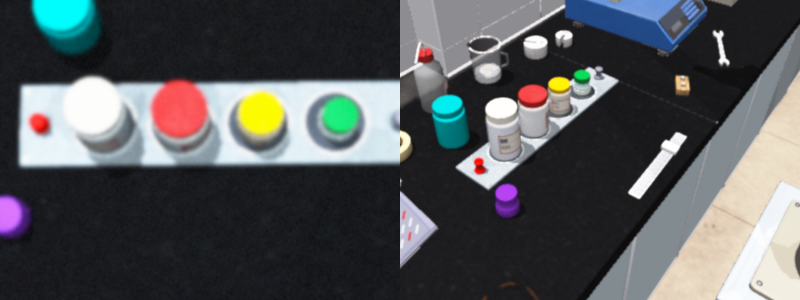

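Both views show white, red, yellow and green upright on their marks, in that order from the red post. White, yellow and green measure within about 3 mm of centre, and red looks centred. The die block and purple jar have not moved. Handing in.

```bash
python3 -c "
from plant import ctrl
print(ctrl.finish_job())"
```

```text
the job is handed in; nothing more can be done
None
```

The job is handed in at about 29 s on the robot's clock: the four jars stand upright on the marks in height order from the red post (white, red, yellow, green; white, yellow and green measured within about 3 mm of centre, red judged by eye), with the die block and look-alikes unmoved; one failed grip on the green jar briefly put 87 N at the wrist (limit 120 N; whether the gripper's body passed its 40 N limit was not measured).

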